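Slide the reader's vial stage home on its three-point base

ROBOT

A 6-joint arm with a two-finger parallel gripper is mounted at the origin on the work surface. World frame = base frame: x ahead of the robot, y to its left, z up, the work surface at z = 0. Lengths are in m, angles in degrees, forces in N, time in s.
With the tool pointing down it reaches from about 0.3 to 0.75 m from the base axis. Payload 8.5 kg.
Tool frame: the origin (TCP) lies between the finger pads; the fingertips stand 17 mm ahead of it and the grasp point (between the pads) lies 2 mm behind it (env.tip_reach is the distance from the TCP to the fingertips, in m); z points along the fingers, y is the line along which they close (so a half turn about z gives the same grasp; the last joint's range is limited). The gripper opens to 85 mm and grips with 20 to 120 N. Pads are 22 mm wide; open, the fingers measure 114 mm over their backs; the gripper's body (76 mm by 85 mm) begins 54 mm behind the grasp point. The pads swing forward as they close: fully open they stand 13 mm farther back than shut.
Start: joints at [-82.752, 21.807, 74.336, -0, 83.858, -12.336], TCP at [0.184, -0.518, 0.248] pointing down, gripper open.
Joint ranges: [-178.18, 178.18], [-50.72, 133.34], [12.68, 142.11], [-81.47, 261.47], [9.98, 163.14], [-165.26, 165.26]. Speed limits (degrees/s): [136.94, 136.94, 180, 180, 180, 180].

INTERFACE

Orientations are given as a 3x3 rotation matrix whose columns are the frame's x, y, z axes.
In Python, from rig import env, viewer gives the robot as it stands.
- The arm moves only by the tool move_arm, never from a script. Its argument "motion" is a list of rows, each a list of 2 entries, a list of its own where there are three numbers: the shift along the tool's x, y, z normalised to -1 to 1, where 1 is 50 mm, then the turn, a rotation vector about the tool's x, y, z normalised to -1 to 1, where 1 is 8 degrees. A call has 1 to 20 rows; each row shifts and turns the commanded pose from where the row before left it, along the tool's axes as they then stand; what a row does not reach is not made up. A row lasts 1/10 s, in which the tool goes at most 50 mm and 8.59 degrees, less where a joint would pass 70% of its speed; a pose out of reach is approached as far as the arm can. A call with a number of a shift or a turn outside -1 to 1 is refused whole. A call with a gripper value outside its range is refused whole. "claw" is the closure, from 0 (fully open) to 1 (shut), set as the call begins (left out, the last holds). The fingers move at their own pace and stop on an object; "force" is the grip in N (left out, the last holds). Time passes only in rows, so rows that do not move let the fingers close. It gives the time, the measured TCP pose, the force, the opening and the grip force at its end, in the units of the state.
- env.observe(): the state, without advancing time (a new reading comes with each control period).
- viewer.get_image(name): name is "side" or "top"; returns a dict with "frame" (400x640x3 uint8, red, green, blue), "depth" (400x640 float32, m along the optical axis (not along the pixel's ray), 0 where there is no reading), "fx", "fy", "cx", "cy" (pixels), "eye" and "attitude" of the camera in the world. Camera axes: x right, y up, looking along -z (the intrinsics and any distortion apply to the point x, -y, -z); pixel columns grow to the right and rows downward; lengths in m; the calibration is good to about 2 mm. A picture is of the moment at which its call begins.
- env.close_job(): hands the job in; it is judged then, once.
The state is a dict: "time_s": time; "q": joint angles; "qvel": joint speeds; "joint_efforts": joint torques, N m; "position": TCP position; "tool_rot": TCP orientation; "ft_force": force on the tool from outside, world axes, zero at the start; "wrist_torque": the same for the moment, N m; "grip_width": finger opening in m; "gripper_force": force on a finger pad.
Only numpy, scipy, OpenCV 4.12 (cv2) and the standard library are available. Lean on these libraries where they do the work, as an engineer would, in place of code of your own. Each camera call takes 0.05 s, during which the arm holds its last target. There are 200 camera calls.

TASK

The grey vial stage has been left standing skewed on the reader's base plate, off its three seats. Slide it over the base, without lifting it off, until all three ball feet are fully home: one in the cone, one in the groove and one on the flat, so that the stage sits level and still. Leave the rack of orange-capped tubes and the white bottle where they are.

Things in the scene. Friction and masses are not known exactly. Their poses are not given: they have to be found in the camera images.
- base: Reader's base plate, fixed to the bench: bare aluminium slab on a black foot, 270 mm long (its x), 190 mm wide (its y), flat top 40 mm above the bench. Origin: centre of its underside, z up. Its x axis points to the robot's left, up to 0.4 rad either way. Three dark steel seats in the top, the rest plain: cone at x -95, y -37.5 mm; groove at x +45, y -37.5; flat disc at x -25, y +57.5.
- cone_seat (a point): Centre of the cone foot's ball when home in the cone, 1 mm above the base's flat top; axes as the base. The cone is round, 22 mm across its mouth, 17 mm deep, walls 60 degrees from level. A ball within about 8 mm of its middle drops in by itself; a hard sideways push makes it climb out.
- groove_seat (a point): Centre of the groove foot's ball when home in the groove, 1 mm above the base's flat top; axes as the base. The V groove runs along x, 32 mm long, 22 mm wide, walls 60 degrees from level; it catches the ball within about 8 mm sideways.
- flat_seat (a point): Centre of the flat foot's ball when home, 10 mm above the flat disc (32 mm across, flush with the base's top); axes as the base.
- stage: Loose stage, 0.6 to 1 kg: grey plate 180 mm (its x) by 145 mm (its y), 14 mm thick, Origin: centre of its underside. Fixed on top: a dark dot over each foot, a blue block with 8 capped vials (52 mm above the underside). Starts 38-55 mm towards the base's +x end from home, skewed up to 0.25 rad, underside 62 mm above the bench; home: edges parallel to the base's, underside level at 53 mm.
- cone_foot (a point): Centre of the ball foot for the cone, under the stage at x -70, y -37.5 mm from its origin, 12 mm below the underside; polished slippery steel ball, 20 mm diameter; axes as the stage.
- groove_foot (a point): Centre of the ball foot for the groove, at x +70, y -37.5 mm from the stage's origin, 12 mm below the underside; same ball; axes as the stage.
- flat_foot (a point): Centre of the ball foot for the flat, at x 0, y +57.5 mm from the stage's origin; same ball, but set 9 mm higher than the other two, so the stage leans up to about 6 degrees until both others are in their seats; axes as the stage.
- tube_rack: Bystander: blue rack with orange-capped tubes, 118 by 74 mm, 90 mm high, on the bench to the robot's right. Origin at the centre of its underside.
- reagent_bottle: Bystander: white bottle, 60 mm across, 130 mm high, on the bench to the robot's left. Origin at the centre of its underside.
Things that resemble listed ones, but are neither listed nor needed, are in the scene too. Leave any pink or red look-alike of the stage alone.

How it is judged:
By the outcome, as a careful person would: the job done as asked, in the order asked, and still so for the second after the job is handed in, with the robot touching nothing.
It also fails if it takes over 40 s, if anything falls off the work surface, if the arm or the gripper's body presses on something with over 40 N, if the wrist force passes 120 N, or if a joint passes its speed limit or range.

## Working session

There is one attempt and no reset: what is moved stays moved. The work goes in short steps, Python scripts to look and compute and a tool call to move; the robot and the scene stay as the last step left them, time stands still between calls to the robot, and variables do not carry over. Pictures are saved under pics/ and viewed, at most 10 in all, crops included, and the job is handed in when it is done.

Besides the shell and the picture viewer there is one more tool, called after "Call:" as a command line: name --argument value ..., lists and objects as JSON in quotes. move_arm: Moves the arm, as the interface text tells. Scaled input: -1 to 1 covers 50 mm each way for a shift and 8 degrees each way for a turn. Its arguments: {"type":"object","properties":{"motion":{"type":"array","items":{"type":"array"}},"claw":{"type":"number"},"force":{"type":"number"}},"required":["motion"]}

```bash
mkdir -p pics; ls
python3 - <<'E'
from rig import env, viewer
import cv2, numpy as np, pickle
o=env.observe(); print(o['position'],o['tool_rot'],o['grip_width'],o['time_s'])
ims={}
for n in('top','side'):
    i=viewer.get_image(n); ims[n]=i
    print(n,i['fx'],i['fy'],i['cx'],i['cy'],i['eye'],i['attitude'],[k for k in i])
    cv2.imwrite(f'pics/{n}0.png',i['frame'][:,:,::-1])
pickle.dump(ims,open('ims0.pkl','wb'))
E
```

```text
pics
[ 0.18431577 -0.51790829  0.24770748] [[ 9.42149176e-01  3.35193817e-01 -1.85921548e-04]
 [ 3.35193726e-01 -9.42148119e-01  1.44476994e-03]
 [ 3.09112314e-04 -1.42350854e-03 -9.99998939e-01]] 0.085848900053248 0.0
top 364.51846836228486 364.51846836228486 318.5157581054376 198.32199678110425 [3.47073383e-01 1.15668489e-03 1.25412766e+00] [[-0.01658737  0.99252874 -0.12087829]
 [-0.99953664 -0.01954623 -0.02333349]
 [-0.02552187  0.12043523  0.99239306]] ['frame', 'depth', 'fx', 'fy', 'cx', 'cy', 'eye', 'attitude']
side 420.28273735172945 420.28273735172945 326.5379108378912 203.46925115485075 [0.29981966 1.08200113 0.86352442] [[-0.985024    0.10666453 -0.13546362]
 [-0.17234841 -0.58692975  0.79108122]
 [ 0.00487268  0.80258092  0.59652336]] ['frame', 'depth', 'fx', 'fy', 'cx', 'cy', 'eye', 'attitude']
```

View pics/top0.png

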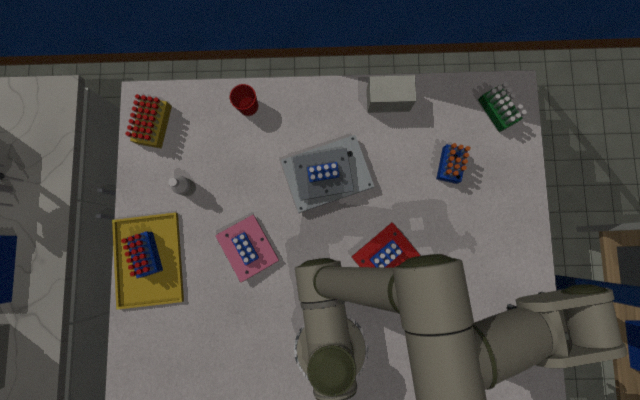

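View pics/side0.png

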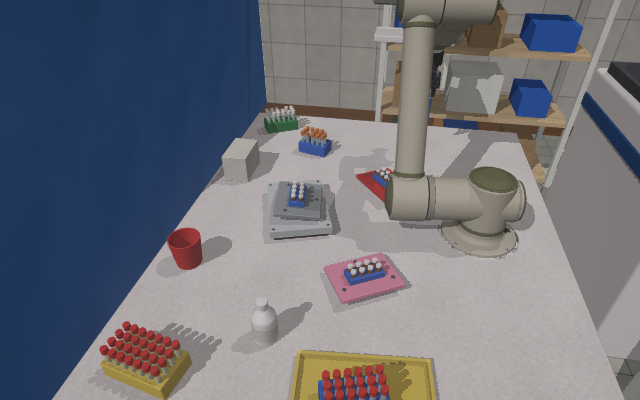

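The top view shows the stage on its base at about (325,175). The exposed cone is at about (349,154), upper right, and the base's x axis points left. Next I'll enlarge this area.

Run:
```python
import cv2,pickle,numpy as np
I=pickle.load(open('ims0.pkl','rb'))
a=I['top']['frame'][125:220,270:385,::-1]; b=I['side']['frame'][170:245,255:340,::-1]
cv2.imwrite('pics/t0.png',cv2.resize(a,None,fx=6,fy=6,interpolation=2))
cv2.imwrite('pics/s0.png',cv2.resize(b,None,fx=8,fy=8,interpolation=2))
```

```text
(no output)
```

View pics/t0.png

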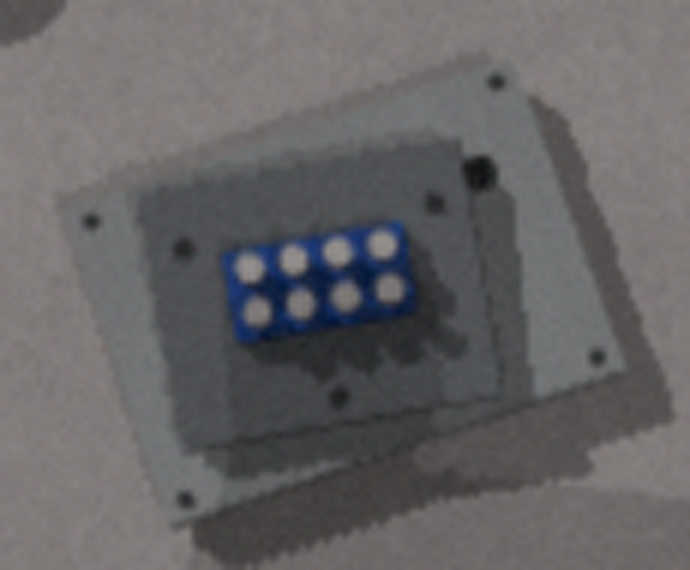

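View pics/s0.png

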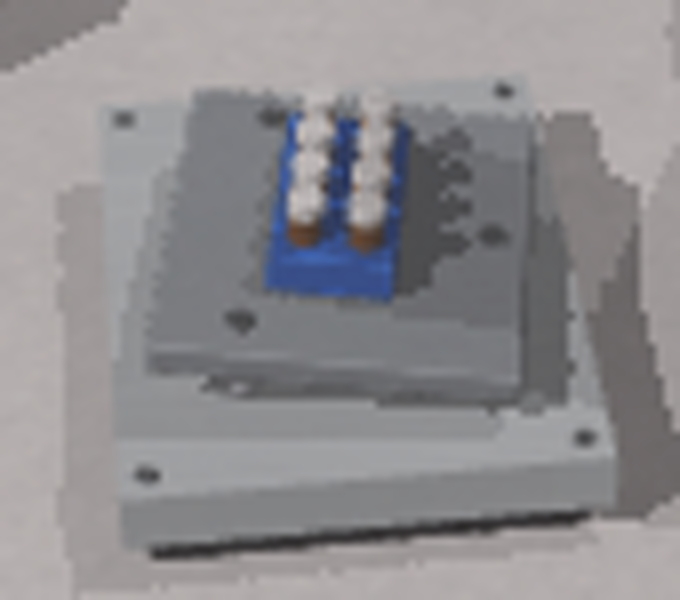

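Crop pixels: screws (92,221), (497,82), (597,357) and (186,500), cone mouth (481,172), and stage dots at cone (435,203), groove (184,249) and flat (339,398). I'll get sub-pixel centres and cast rays from them.

```bash
cat > h.py <<'E'
import numpy as np, cv2
def ray(i,u,v):
    d=np.array([(u-i['cx'])/i['fx'],-(v-i['cy'])/i['fy'],-1.0]); return np.array(i['attitude'])@d
def onz(i,u,v,z):
    d=ray(i,u,v); e=np.array(i['eye']); return e+d*(z-e[2])/d[2]
def dot(i,u,v,r=3):   # centroid of darkness around a guess
    g=cv2.cvtColor(i['frame'],cv2.COLOR_RGB2GRAY).astype(float)
    for _ in range(3):
        v0,u0=int(round(v)),int(round(u)); w=g[v0-r:v0+r+1,u0-r:u0+r+1]
        w=np.clip(np.median(w)-8-w,0,None); y,x=np.mgrid[v0-r:v0+r+1,u0-r:u0+r+1]
        u,v=(w*x).sum()/w.sum(),(w*y).sum()/w.sum()
    return u,v
def fit2(m,p): # rigid 2D p=R m+t -> yaw,t,resid
    m=np.array(m,float);p=np.array(p);mc,pc=m.mean(0),p.mean(0);a=m-mc;b=p-pc
    th=np.arctan2((a[:,0]*b[:,1]-a[:,1]*b[:,0]).sum(),(a*b).sum())
    R=np.array([[np.cos(th),-np.sin(th)],[np.sin(th),np.cos(th)]]);t=pc-R@mc
    return th,t,np.linalg.norm(p-(m@R.T+t),axis=1)
E
python3 - <<'E'
import pickle,numpy as np,cv2
from h import *
np.set_printoptions(precision=4,suppress=True)
I=pickle.load(open('ims0.pkl','rb')); T=I['top']
c=lambda u,v:((u+.5)/6+270-.5,(v+.5)/6+125-.5)
sc=[onz(T,*dot(T,*c(*p)),.040)[:2] for p in((92,221),(497,82),(597,357),(186,500))]
sc=np.array(sc); print('screws',sc,[np.linalg.norm(sc[k]-sc[k-1]) for k in range(4)])
hole=onz(T,*dot(T,*c(481,172),4),.040)[:2]; 
L=np.mean([np.linalg.norm(sc[0]-sc[1]),np.linalg.norm(sc[3]-sc[2])])/2;W=np.mean([np.linalg.norm(sc[1]-sc[2]),np.linalg.norm(sc[0]-sc[3])])/2
th,t,r=fit2([(L,-W),(-L,-W),(-L,W),(L,W)],sc); R=np.array([[np.cos(th),-np.sin(th)],[np.sin(th),np.cos(th)]])
print('base yaw',np.degrees(th),t,r,'hole in base',R.T@(hole-t))
d=[onz(T,*dot(T,*c(*p)),z)[:2] for p,z in(((435,203),.076),((184,249),.076),((339,398),.067))]
ths,ts,rs=fit2([(-.07,-.0375),(.07,-.0375),(0,.0575)],d)
print('stage yaw',np.degrees(ths),ts,rs,'in base',R.T@(ts-t),np.degrees(ths-th)); print(np.array(d))
# blue block and caps from depth
D=T['depth'];v,u=np.mgrid[135:205,280:375];
def P(u,v):
    z=D[v,u][...,None]; dd=np.stack([(u-T['cx'])/T['fx'],-(v-T['cy'])/T['fy'],-np.ones(u.shape)],-1)*z
    return dd@np.array(T['attitude']).T+T['eye']
p=P(u,v); f=T['frame'][135:205,280:375].astype(int)
m=(f[...,2]>f[...,0]+40); print('blue z',np.percentile(p[m][:,2],[5,25,50,75,95]))
Rs=np.array([[np.cos(ths),-np.sin(ths)],[np.sin(ths),np.cos(ths)]])
q=(p[...,:2]-ts)@Rs; 
k=m&(p[...,2]>.085); print('block ext',q[k].min(0),q[k].max(0))
k=p[...,2]>.1; print('caps',q[k].min(0),q[k].max(0),np.percentile(p[k][:,2],[50,95]))
for y in(-.06,-.045,.04,.06):
    k=(abs(q[...,1]-y)<.006)&(abs(q[...,0])<.08);print(y,np.median(p[k][:,2]))
E
```

```text
screws [[ 0.6236  0.1426]
 [ 0.6995 -0.089 ]
 [ 0.5347 -0.1443]
 [ 0.4553  0.0839]] [np.float64(0.17823022965730445), np.float64(0.24375488893030722), np.float64(0.17380718323965116), np.float64(0.2416540309038879)]
base yaw 108.73524883310147 [ 0.5783 -0.0017] [0.0015 0.0013 0.001  0.0012] hole in base [-0.0938 -0.04  ]
stage yaw 98.95821234447548 [0.5731 0.0128] [0.0003 0.0004 0.0005] in base [0.0154 0.0002] -9.777036488625981
[[ 0.6212 -0.0507]
 [ 0.5989  0.0876]
 [ 0.5166  0.0043]]
blue z [0.0863 0.0887 0.0901 0.0921 0.0949]
block ext [-0.0492 -0.0282] [0.0495 0.2251]
caps [-0.0421 -0.0201] [0.0436 0.2251] [0.1108 1.2541]
-0.06 0.07749331561022832
-0.045 0.07643481345198877
0.04 0.06785284167371197
0.06 0.06580088034220877
```

The measurements agree: home needs the stage moved by about -40 mm in base x and +9.8° in yaw. The stage leans about 5.4°. The blue block is roughly 97×50 mm with its top near z = 0.092, so it can be grasped across its width. Now I'll move above it.

Call:
move_arm --motion '[[[0.778,-0.529,0],[0,0,0]],[[0.778,-0.529,0],[0,0,0]],[[0.778,-0.529,0],[0,0,0]],[[0.778,-0.529,0],[0,0,0]],[[0.778,-0.529,0],[0,0,0]],[[0.778,-0.529,0],[0,0,0]],[[0.778,-0.529,0],[0,0,0]],[[0.778,-0.529,0],[0,0,0]],[[0.778,-0.529,0],[0,0,0]],[[0.778,-0.529,0],[0,0,0]],[[0.778,-0.529,0],[0,0,0]],[[0.778,-0.529,0],[0,0,0]],[[0.778,-0.529,0],[0,0,0]],[[0.778,-0.529,0],[0,0,0]],[[0,0,0],[0,0,0]]]' --claw 0 --force 20

```text
time_s: 1.6
position: [0.575, 0.0174, 0.2473]
tool_rot: [[0.94, 0.34, -0.0], [0.34, -0.94, 0.001], [-0.0, -0.001, -1.0]]
ft_force: [-1.5, -0.2, -0.5]
grip_width: 0.0858
gripper_force: 0.0
```

Call:
move_arm --motion '[[[0,0,0],[0,0,-0.9925]],[[0,0,0],[0,0,-0.9925]],[[0,0,0],[0,0,-0.9925]],[[0,0,0],[0,0,-0.9925]],[[0,0,0],[0,0,-0.9925]],[[0,0,0],[0,0,-0.9925]],[[0,0,0],[0,0,-0.9925]],[[0,0,0],[0,0,-0.9925]],[[0,0,0],[0,0,-0.9925]],[[0,0,0],[0,0,-0.9925]],[[0,0,0],[0,0,0]]]'

```text
time_s: 2.7
position: [0.573, 0.0128, 0.2481]
tool_rot: [[-0.157, 0.988, -0.001], [0.988, 0.157, 0.0], [0.0, -0.001, -1.0]]
ft_force: [-0.0, -0.7, 0.4]
grip_width: 0.0856
gripper_force: 0.0
```

Call:
move_arm --motion '[[[0,-0.334,0],[-0.675,0,0]],[[0,0,0.5],[0,0,0]],[[0,0,0.5],[0,0,0]],[[0,0,0.5],[0,0,0]],[[0,0,0.5],[0,0,0]],[[0,0,0.3],[0,0,0]],[[0,0,0.3],[0,0,0]],[[0,0,0.2],[0,0,0]],[[0,0,0.2],[0,0,0]],[[0,0,0],[0,0,0]],[[0,0,0],[0,0,0]]]'

```text
time_s: 3.8
position: [0.5709, 0.0128, 0.0993]
tool_rot: [[-0.155, 0.983, 0.093], [0.988, 0.155, 0.015], [-0.0, 0.094, -0.996]]
ft_force: [0.0, 0.5, 0.4]
grip_width: 0.0855
gripper_force: 0.0
```

Run:
```python
from rig import env, viewer
import cv2
o=env.observe(); print(o['position'],o['ft_force'],env.tip_reach)
b=viewer.get_image('side')['frame'][130:250,230:360,::-1]
cv2.imwrite('pics/s1.png',cv2.resize(b,None,fx=5,fy=5,interpolation=2))
```

```text
[0.57089727 0.01278371 0.09927075] [0.04055808 0.47500676 0.38603878] 0.017
```

View pics/s1.png

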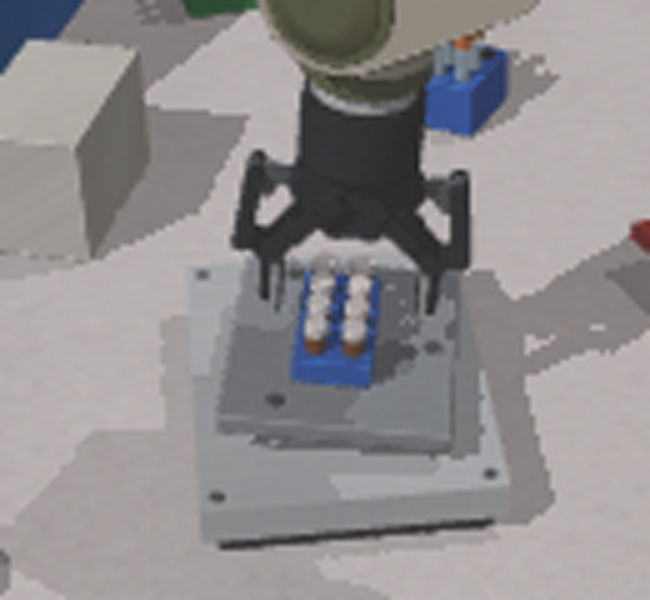

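The fingers straddle the block (fingertips about (275,300) and (430,310) in the crop) with clear space on both sides. I'll lower 6 mm and close gently.

Call:
move_arm --motion '[[[0,0,0.07],[0,0,0]],[[0,0,0.06],[0,0,0]],[[0,0,0],[0,0,0]]]'

```text
time_s: 4.15
position: [0.5712, 0.013, 0.0922]
tool_rot: [[-0.156, 0.983, 0.092], [0.988, 0.155, 0.015], [0.0, 0.094, -0.996]]
ft_force: [0.3, 0.1, -0.2]
grip_width: 0.0856
gripper_force: 0.0
```

Call:
move_arm --motion '[[[0,0,0],[0,0,0]],[[0,0,0],[0,0,0]],[[0,0,0],[0,0,0]],[[0,0,0],[0,0,0]],[[0,0,0],[0,0,0]],[[0,0,0],[0,0,0]],[[0,0,0],[0,0,0]],[[0,0,0],[0,0,0]],[[0,0,0],[0,0,0]],[[0,0,0],[0,0,0]]]' --claw 0.7 --force 20

```text
time_s: 5.15
position: [0.5719, 0.0128, 0.0932]
tool_rot: [[-0.156, 0.983, 0.095], [0.988, 0.155, 0.014], [-0.001, 0.096, -0.995]]
ft_force: [0.8, 0.4, 5.7]
grip_width: 0.0493
gripper_force: 21.3
```

Run:
```python
from rig import env, viewer
import cv2,pickle
o=env.observe(); print(o['position'],o['ft_force'],o['wrist_torque'],o['grip_width'])
ims={n:viewer.get_image(n) for n in('side','top')}; pickle.dump(ims,open('ims1.pkl','wb'))
b=ims['side']['frame'][130:250,230:360,::-1]
cv2.imwrite('pics/s2.png',cv2.resize(b,None,fx=5,fy=5,interpolation=2))
```

```text
[0.57188448 0.01283394 0.09316101] [0.78689485 0.38452682 5.7026142 ] [-0.05130946 -0.21836743  0.00338572] 0.04930433695477828
```

View pics/s2.png

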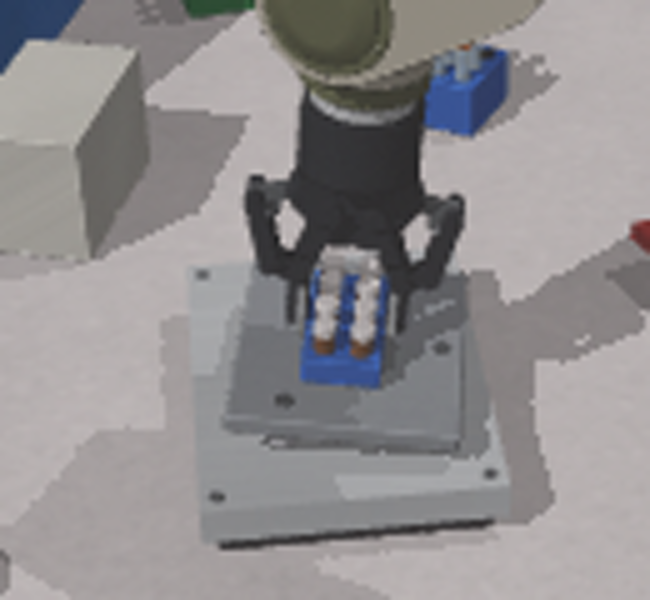

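The block is gripped (49 mm opening) and the stage has moved a few mm while being centred. I'll re-measure the groove dot at about (285,400) and the flat dot at about (442,348) in the side view. The same dots in the first side image serve as the reference.

Run:
```python
import pickle,numpy as np
from h import *
np.set_printoptions(precision=4,suppress=True)
A=pickle.load(open('ims0.pkl','rb'))['side'];B=pickle.load(open('ims1.pkl','rb'))['side']
c0=lambda u,v:((u+.5)/8+255-.5,(v+.5)/8+170-.5); c1=lambda u,v:((u+.5)/5+230-.5,(v+.5)/5+130-.5)
a=np.array([onz(A,*dot(A,*c0(*p)),z)[:2] for p,z in(((240,320),.076),((493,236),.067))])
b=np.array([onz(B,*dot(B,*c1(*p)),z)[:2] for p,z in(((285,400),.076),((442,348),.067))])
print(a,b,b-a, np.linalg.norm(a[0]-a[1]),np.linalg.norm(b[0]-b[1]),np.hypot(.07,.095))
ref=np.array([[.5989,.0876],[.5166,.0043]]); now=ref+(b-a)
ths,ts,rs=fit2([(.07,-.0375),(0,.0575)],now); print('stage',np.degrees(ths),ts,rs)
th=np.radians(108.735); R=np.array([[np.cos(th),-np.sin(th)],[np.sin(th),np.cos(th)]]); t=np.array([.5783,-.0017])
print('in base',R.T@(ts-t)); home=R@[-.025,0]+t; print('home',home,'move',home-ts)
```

```text
[[0.5999 0.0918]
 [0.5197 0.0073]] [[0.5946 0.0908]
 [0.5151 0.0028]] [[-0.0053 -0.001 ]
 [-0.0047 -0.0045]] 0.11655334378420415 0.1186376840698826 0.11800423721205947
stage 100.33605136235853 [0.5689 0.0106] [0.0006 0.0006]
in base [0.0146 0.005 ]
home [ 0.5863 -0.0254] move [ 0.0175 -0.0359]
```

Call:
move_arm --motion '[[[-0.0771,0.0159,0.0015],[0,0.0117,-0.1214]],[[-0.0771,0.0159,0.0015],[0,0.0117,-0.1214]],[[-0.0771,0.0159,0.0015],[0,0.0117,-0.1214]],[[-0.0771,0.0159,0.0015],[0,0.0117,-0.1214]],[[-0.0771,0.0159,0.0015],[0,0.0117,-0.1214]],[[-0.0771,0.0159,0.0015],[0,0.0117,-0.1214]],[[-0.0771,0.0159,0.0015],[0,0.0117,-0.1214]],[[-0.0771,0.0159,0.0015],[0,0.0117,-0.1214]],[[-0.0771,0.0159,0.0015],[0,0.0117,-0.1214]],[[-0.0771,0.0159,0.0015],[0,0.0117,-0.1214]],[[0,0,0],[0,0,0]],[[0,0,0],[0,0,0]]]'

```text
time_s: 6.45
position: [0.5881, -0.0232, 0.0925]
tool_rot: [[-0.321, 0.943, 0.089], [0.947, 0.32, 0.029], [-0.001, 0.094, -0.996]]
ft_force: [1.3, -2.0, 2.6]
grip_width: 0.0496
gripper_force: 21.1
```

Run:
```python
from rig import env, viewer
import cv2,pickle
o=env.observe(); print(o['position'],o['ft_force'],o['wrist_torque'],o['grip_width'],o['gripper_force'])
ims={n:viewer.get_image(n) for n in('side','top')}; pickle.dump(ims,open('ims2.pkl','wb'))
b=ims['side']['frame'][130:250,230:360,::-1]
cv2.imwrite('pics/s3.png',cv2.resize(b,None,fx=5,fy=5,interpolation=2))
```

```text
[ 0.58810554 -0.02318853  0.09248475] [ 1.27807416 -2.04602821  2.63250287] [-0.55798802  0.5197754   0.10572244] 0.04955720403410685 21.141372621059418
```

View pics/s3.png

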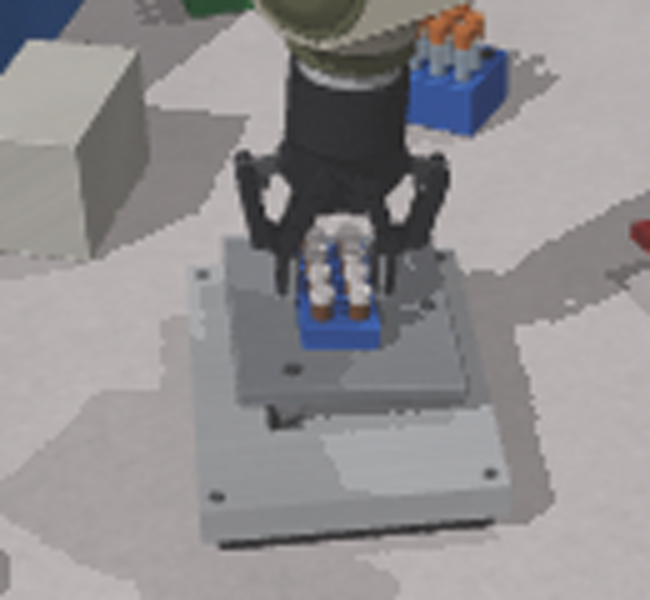

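The stage now stands near home. The groove's end shows at about (285,412), with the groove dot at (292,369) and the flat dot at (427,303). I'll check the fit in base axes before seating.

Run:
```python
import pickle,numpy as np
from h import *
np.set_printoptions(precision=4,suppress=True)
B=pickle.load(open('ims2.pkl','rb'))['side']
c1=lambda u,v:((u+.5)/5+230-.5,(v+.5)/5+130-.5)
b=np.array([onz(B,*dot(B,*c1(*p),r),z)[:2] for p,z,r in(((292,369),.076,3),((427,303),.067,2))])
bias=np.array([[.5989,.0876],[.5166,.0043]])-np.array([[.5999,.0918],[.5197,.0073]])
print(b, np.linalg.norm(b[0]-b[1]))
now=b+bias
ths,ts,rs=fit2([(.07,-.0375),(0,.0575)],now); print('stage',np.degrees(ths),ts,rs)
th=np.radians(108.735); R=np.array([[np.cos(th),-np.sin(th)],[np.sin(th),np.cos(th)]]); t=np.array([.5783,-.0017])
print('in base',R.T@(ts-t),'dots',(now-t)@R)
```

```text
[[ 0.5973  0.0591]
 [ 0.5318 -0.0377]] 0.11686669438788329
stage 108.33963985532525 [ 0.583 -0.023] [0.0005 0.0005]
in base [-0.0217  0.0024] dots [[ 0.0478 -0.0352]
 [-0.021   0.0595]]
```

In base axes the stage is about 3 mm short in x. The y offset is only the dots' lean, since the feet sit 26 mm below the dots, so y is right. I'll shift 3 mm, then lower and level it about the flat foot.

Call:
move_arm --motion '[[[-0.03,0,0],[0,0,0]],[[-0.03,0,0],[0,0,0]],[[0,0,0],[0,0,0]],[[0,0.0117,0.019],[0.1125,0,0]],[[0,0.0117,0.019],[0.1125,0,0]],[[0,0.0117,0.019],[0.1125,0,0]],[[0,0.0117,0.019],[0.1125,0,0]],[[0,0.0117,0.019],[0.1125,0,0]],[[0,0.0117,0.019],[0.1125,0,0]],[[0,0,0],[0,0,0]],[[0,0,0],[0,0,0]]]'

```text
time_s: 7.65
position: [0.5947, -0.0223, 0.088]
tool_rot: [[-0.321, 0.947, 0.005], [0.947, 0.321, 0.003], [0.001, 0.006, -1.0]]
ft_force: [5.2, 12.0, 6.5]
grip_width: 0.0496
gripper_force: 21.9
```

Contact force is moderate (about 13 N), so the seats are guiding the feet. I'll open, let it settle and back away.

Call:
move_arm --motion '[[[0,0,0],[0,0,0]],[[0,0,0],[0,0,0]],[[0,0,0],[0,0,0]],[[0,0,0],[0,0,0]],[[0,0,0],[0,0,0]],[[0,0,0],[0,0,0]],[[0,0,-0.2],[0,0,0]],[[0,0,-0.5],[0,0,0]],[[0,0,-0.8],[0,0,0]],[[0,0,-0.8],[0,0,0]],[[0,0,-0.8],[0,0,0]],[[0,0,0],[0,0,0]]]' --claw 0

```text
time_s: 8.85
position: [0.5941, -0.0246, 0.2487]
tool_rot: [[-0.321, 0.947, 0.011], [0.947, 0.321, -0.002], [-0.006, 0.01, -1.0]]
ft_force: [0.0, 0.1, 0.0]
grip_width: 0.0854
gripper_force: 0.0
```

Call:
move_arm --motion '[[[-1,0,0],[0,0,0]],[[-1,0,0],[0,0,0]],[[-1,0,0],[0,0,0]],[[-1,0,0],[0,0,0]],[[-1,0,0],[0,0,0]],[[0,0,0],[0,0,0]]]'

```text
time_s: 9.45
position: [0.6729, -0.2672, 0.2395]
tool_rot: [[-0.316, 0.949, -0.002], [0.949, 0.316, 0.0], [0.001, -0.002, -1.0]]
ft_force: [0.2, 0.7, -1.4]
grip_width: 0.0853
gripper_force: 0.0
```

Run:
```python
from rig import env, viewer
import cv2,pickle,numpy as np
o=env.observe(); print(o['position'],o['ft_force'])
ims={n:viewer.get_image(n) for n in('side','top')}; pickle.dump(ims,open('ims3.pkl','wb'))
a=ims['top']['frame'][125:220,270:385,::-1]; b=ims['side']['frame'][165:245,245:345,::-1]
a=cv2.resize(a,(460,380),interpolation=2); b=cv2.resize(b,(340,272),interpolation=2)
c=np.zeros((380,800,3),np.uint8); c[:,:460]=a; c[:272,460:]=b
cv2.imwrite('pics/c4.png',c)
```

```text
[ 0.67285063 -0.26716099  0.2395041 ] [ 0.22950465  0.67301239 -1.39460457]
```

View pics/c4.png

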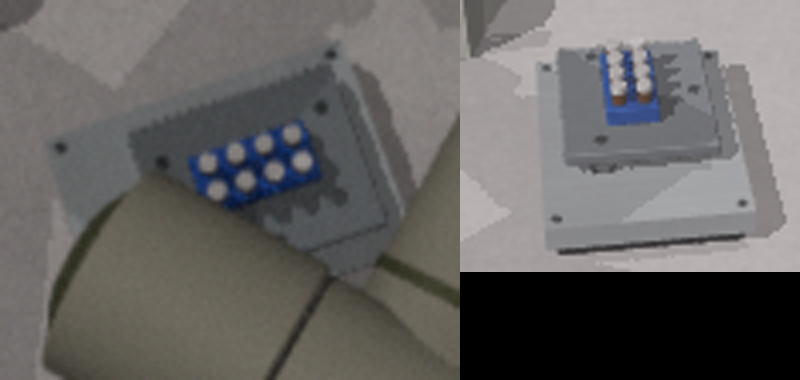

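Only the flat-foot part is hidden in the top view. The dots show at cone (321,106) and groove (162,162) in the top panel, and groove (600,139), flat (693,90) and cone (592,57) in the side panel. I'll check height, level and position.

Run:
```python
import pickle,numpy as np
from h import *
np.set_printoptions(precision=4,suppress=True)
I=pickle.load(open('ims3.pkl','rb'));T,S=I['top'],I['side']
th=np.radians(108.735); R=np.array([[np.cos(th),-np.sin(th)],[np.sin(th),np.cos(th)]]); t=np.array([.5783,-.0017])
ct=lambda u,v:((u+.5)/4+269.5,(v+.5)/4+124.5); cs=lambda u,v:((u-460+.5)/3.4+244.5,(v+.5)/3.4+164.5)
tp=[dot(T,*ct(*p)) for p in((321,106),(162,162))]; sp=[dot(S,*cs(*p),2) for p in((592,57),(600,139),(693,90))]
for n,i,pp in(('top',T,tp),('side',S,sp)):
    for p in pp: print(n,R.T@(onz(i,*p,.067)[:2]-t))
# triangulate cone and groove
for a,b in zip(tp,sp):
    d1,d2=ray(T,*a),ray(S,*b);e1,e2=np.array(T['eye']),np.array(S['eye'])
    s=np.linalg.lstsq(np.c_[d1,-d2],e2-e1,rcond=None)[0]; print('tri',(e1+d1*s[0]+e2+d2*s[1])/2,'gap',np.linalg.norm(e1+d1*s[0]-e2-d2*s[1]))
# side and top depth: plane fit of stage top in base axes
for n,i in(('side',S),('top',T)):
    D=i['depth'];v,u=np.mgrid[120:250,230:390]
    P=(np.stack([(u-i['cx'])/i['fx'],-(v-i['cy'])/i['fy'],-np.ones(u.shape)],-1)*D[v,u][...,None])@np.array(i['attitude']).T+i['eye']
    q=(P[...,:2]-t)@R; q[...,0]+=.025
    k=(abs(q[...,0])<.08)&(abs(q[...,1])<.062)&~((abs(q[...,0])<.06)&(abs(q[...,1])<.04))&(abs(P[...,2]-.068)<.014)
    kb=(q[...,0]>.105)&(q[...,0]<.15)&(abs(q[...,1])<.08)&(abs(P[...,2]-.04)<.01)
    A=np.c_[q[k],np.ones(k.sum())];s=np.linalg.lstsq(A,P[k][:,2],rcond=None)[0]
    print(n,k.sum(),'slope deg',np.degrees(s[:2]),'z',s[2],'base z',np.median(P[kb][:,2]))
```

```text
top [-0.0939 -0.0406]
top [ 0.0461 -0.0413]
side [-0.0899 -0.0436]
side [ 0.0492 -0.0444]
side [-0.0191  0.0511]
tri [ 0.6489 -0.0777  0.0635] gap 0.002106668925847898
tri [0.6044 0.0555 0.0641] gap 0.0023355014082313166
side 494 slope deg [-0.1341  0.0497] z 0.0655469077635993 base z 0.03896470795452811
top 637 slope deg [-0.0389  0.0226] z 0.06659758501048281 base z 0.03963576533227664
```

The stage is level to within 0.15°, with its top 27 mm above the base, as it should be at home. The cone dot lies within 1 mm of where the cone mouth was measured, so I'll hand it in.

```bash
python3 -c "
from rig import env
print(env.close_job())"
```

```text
the job is handed in; nothing more can be done
None
```

The stage is seated on all three feet: it measures level to within 0.15°, its top is 27 mm above the base as expected at home, and the job was handed in at about 9.5 s with the robot clear and the rack and bottle untouched.

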